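# Hold the inspection microscope over the chip

## Robot

A 6-joint arm with a two-finger parallel gripper is mounted at the origin on the work surface. World frame = base frame: x ahead of the robot, y to its left, z up, the work surface at z = 0. Lengths are in m, angles in rad, forces in N, time in s.
With the tool pointing down it reaches from about 0.225 to 0.875 m from the base axis. Payload 3.4 kg.
Tool frame: the origin (TCP) lies between the finger pads; the fingertips stand 25 mm ahead of it and the grasp point (between the pads) lies 6 mm ahead of it (manip.tips_ahead is the distance from the TCP to the fingertips, in m); z points along the fingers, x is the direction in which the jaws open and shut, and the axes are right-handed (so a half turn about z gives the same grasp; the last joint's range is limited). The gripper opens to 85 mm and grips with 20 to 120 N. Pads are 22 mm wide; open, the fingers measure 114 mm over their backs; the gripper's body (76 mm by 85 mm) begins 54 mm behind the grasp point. The pads swing forward as they close: fully open they stand 13 mm farther back than shut.
Start: joints at [1.125, 0.276, 1.505, -0, 1.361, -0.121], TCP at [0.184, 0.545, 0.256] pointing down, gripper open.
Joint ranges: [-2.89, 2.89], [-0.75, 2.08], [0.22, 2.7], [-1.18, 4.32], [0.11, 2.71], [-2.7, 2.7]. Speed limits (rad/s): [2.57, 2.57, 3.14, 3.14, 3.14, 3.14].

## Interface

Orientations are given as a unit quaternion [w, x, y, z].
In Python, from rig import manip gives the robot as it stands. The module is installed in compiled form; this text tells all that it offers.
- The arm moves only by the tool send_rows, never from a script. Its argument "plan" is a list of rows, each an object with "linear": the shift along the tool's x, y, z in m, a list of three; "delta_rot": the turn, a rotation vector about the tool's x, y, z in degrees, a list of three; "fingers": the finger opening in m, from 0 to 0.0854. A call has 1 to 12 rows; each row shifts and turns the pose as measured when the row begins, along the tool's axes as they then stand; what a row does not reach is not made up. A row lasts 1/12 s, in which the tool goes at most 41.7 mm and 7.16 degrees, less where a joint would pass 70% of its speed; a pose out of reach is approached as far as the arm can. A call with a gripper value outside its range is refused whole. The fingers move at their own pace and stop on an object; "force" is the grip in N (left out, the last holds). Time passes only in rows, so rows that do not move let the fingers close. It gives the time, the measured TCP pose, the force and the opening at its end, in the units of the state.
- manip.get_state(): the state, without advancing time (a new reading comes with each control period).
- manip.get_image(name): name is "scene" or "top"; returns the picture (384x512x3 uint8, red, green, blue); there is no depth.
- manip.camera_info(name): a dict with "K" (3x3 intrinsics, pixels), "rvec" (rotation vector, rad) and "tvec" (3), from world to camera coordinates, as OpenCV has them. Camera axes: x right, y down, z forward; pixel columns grow to the right and rows downward; lengths in m; the calibration is good to about 2 mm. A picture is of the moment at which its call begins. camera_info takes no time and is no camera call.
- manip.sign_off(): hands the job in, once; it reports no verdict.
Trained networks look in the newest picture that a camera, given by its name, has taken for a name from the list of things; names that differ only in an ending like _2 or _b are one class to them, and where a whole thing is asked for, a point or a joint stands for the part that bears it (a point fixed in the world has none). Each returns a list of dicts, best first, with "p" (0 to 1); they miss things now and then, are a little off and sometimes report something else, mostly with a low value. They report only what shows in the picture. A call takes as long as a camera call.
- manip.find_in(thing, camera): "extent" ([left, top, right, bottom] in pixels, round what is visible of it).
- manip.masks_of(thing, camera): "pixels" (384x512 bool, what is visible of it) and "extent" ([left, top, right, bottom] in pixels, round what is visible of it).
The state is a dict: "clock": time; "qpos": joint angles; "qd": joint speeds; "effort": joint torques, N m; "position": TCP position; "ee_rot": TCP orientation; "contact_force": force on the tool from outside, world axes, zero at the start; "moment": the same for the moment, N m; "width": finger opening in m.
Only numpy, scipy, OpenCV 4.12 (cv2) and the standard library are available. Lean on these libraries where they do the work, as an engineer would, in place of code of your own. Each camera call takes 0.05 s, during which the arm holds its last target. There are 200 camera calls.

## Task

Lift the blue-handled inspection microscope up and off its fork stand, carry it over the battery and the wall of the open red enclosure, and hold it upright over the large black chip on the green circuit board, centred, with the long side of its white hood along the chip's long side and the hood's lower rim about 1 cm above the chip, touching nothing. Do not bump the enclosure, the board or the battery with the microscope or the robot, and leave the other things on the table where they are. Finish while still holding the microscope still in the gripper there, so that the picture can be taken; do not put it down or let go.

Things in the scene. Friction and masses are not known exactly. Their poses are not given: they have to be found in the camera images.
- scope: inspection microscope, 110 to 225 g, 141 mm tall, hanging upright. Origin: centre of the hood's lower rim, its lowest point; z up its length. White rectangular open hood 52 (x) by 36 (y), z 0 to 32 mm; round grey neck 24 mm wide to z = 75; black collar 44 (x) by 52 (y), z 75 to 81, whose underside rests on the fork; blue handle above it. A half turn about z changes nothing.
- scope_grip (a point): centre of the microscope's blue block handle, 112 mm above the hood's lower rim, axes as the microscope's. Handle 40 mm (x) by 28 mm (y), from 31 mm below this point (top of the collar) to 29 mm above it; grip it from above across its 28 mm (y).
- rack: fixed fork stand. Origin: on the table below the middle of the fork, which opens towards the stand's -x. Post behind the fork at x = 46 to 68 mm, up to z = 145 mm; grey base plate x -60 to 80, y -55 to 55 mm, 12 mm thick. The microscope hangs within 6 mm of the middle of the fork, turned by up to 0.12 rad.
- fork (a point): middle of the fork, level with its top, 145 mm above the table, axes as the stand's. Two yellow prongs along x, 7 x 7 mm, centred at y = -19 and +19; free ends (x -37 to -31 mm) turn up by 12 mm. Raise the microscope 14 to 30 mm (more, and its hood meets the prongs from below), then draw it out to -x by 65 mm or more.
- chip_top (a point): centre of the top face of the large black chip with metal legs, 40 mm long (x of this frame) by 16 mm wide (y), on the green board inside the red enclosure; z up. Its top is 21 mm above the table and stands 6 mm above the board; nothing beside it on the board is higher than the chip.
- case: open red metal enclosure with the board in it, fixed, 220 mm (x) by 160 mm (y), walls 5 mm thick and 60 mm high, with a round red screw post (16 mm diameter, top at 57 mm) in each inner corner. Origin: centre of its underside on the table. The chip's centre lies at x = +18, y = +12 mm in this frame, the chip's long side along x.
- battery: fixed grey block battery with yellow sides, 150 mm (x) by 65 mm (y), 102 mm high with its two terminals. Origin: centre of its underside. It stands between the fork stand and the enclosure, which are on either side of it (either one may be on the left).
- screwdriver: loose screwdriver with orange handle, 170 mm long, lying at the back of the table; leave it. Origin: middle of its underside
- multimeter: loose yellow multimeter, 170 x 80 x 45 mm, lying at the back of the table; leave it. Origin: centre of its underside
- solder_spool: loose spool of solder, 64 mm in diameter, 52 mm high, standing at the back of the table; leave it. Origin: centre of its underside

How it is judged:
By the outcome, as a careful person would: the job done as asked, in the order asked, and still so for the second after the job is handed in, while the arm keeps its last pose, push and grip.
It also fails if it takes over 43 s, if anything falls off the work surface, if the arm or the gripper's body presses on something with over 40 N, if the wrist force passes 120 N, or if a joint passes its speed limit or range.

## Working session

There is one attempt and no reset: what is moved stays moved. The work goes in short steps, Python scripts to look and compute and a tool call to move; the robot and the scene stay as the last step left them, time stands still between calls to the robot, and variables do not carry over. Pictures are saved under pics/ and viewed, about 8 in all and at most 12, crops included, and the job is handed in when it is done.

Besides the shell and the picture viewer there is one more tool, called after ">>>" as name([rows], argument=value, ...), one row to a line, values as JSON. send_rows: Moves the arm, as the interface text tells. Its arguments: {"type":"object","properties":{"plan":{"type":"array","items":{"type":"object","properties":{"linear":{"type":"array","items":{"type":"number"}},"delta_rot":{"type":"array","items":{"type":"number"}},"fingers":{"type":"number"}}}},"force":{"type":"number"}},"required":["plan"]}

```bash
mkdir -p pics; python3 - <<'E'
from rig import manip
import cv2,numpy as np
ims=[]
for n in("scene","top"):
    im=manip.get_image(n); cv2.imwrite(f"pics/{n}0.png",cv2.resize(im[:,:,::-1],(768,576),interpolation=cv2.INTER_CUBIC)); np.save(f"pics/{n}0.npy",im)
    c=manip.camera_info(n); R=cv2.Rodrigues(np.array(c["rvec"]))[0]; print(n,np.round(c["K"],1).tolist(),"cam pos",np.round(-R.T@np.array(c["tvec"]).ravel(),3),np.round(R,2).tolist())
    for t in["scope","scope_grip","rack","fork","chip_top","case","battery"]:
        try: print(t,[(np.round(d["extent"],0).tolist(),round(d["p"],2)) for d in manip.find_in(t,n)[:2]])
        except Exception as e: print(t,e)
print({k:np.round(v,3).tolist() for k,v in manip.get_state().items()})
E
```

```text
scene [[439.9, 0.0, 264.8], [0.0, 439.9, 191.8], [0.0, 0.0, 1.0]] cam pos [ 1.085 -0.671  0.875] [[0.85, 0.52, -0.02], [0.34, -0.58, -0.74], [-0.4, 0.63, -0.67]]
scope [([259.0, 104.0, 282.0, 151.0], 0.95)]
scope_grip [([262.0, 102.0, 278.0, 147.0], 0.96)]
rack [([247.0, 123.0, 298.0, 178.0], 0.65)]
fork [([250.0, 126.0, 300.0, 178.0], 0.94)]
chip_top [([89.0, 238.0, 209.0, 334.0], 0.94)]
case [([90.0, 237.0, 210.0, 338.0], 0.67)]
battery [([194.0, 178.0, 254.0, 236.0], 0.81), ([312.0, 190.0, 364.0, 214.0], 0.68)]
top [[362.9, 0.0, 261.4], [0.0, 362.9, 189.6], [0.0, 0.0, 1.0]] cam pos [0.525 0.011 0.89 ] [[-0.02, -1.0, 0.02], [-0.99, 0.02, -0.16], [0.16, -0.03, -0.99]]
scope [([104.0, 247.0, 141.0, 273.0], 0.76)]
scope_grip [([100.0, 247.0, 142.0, 273.0], 0.7)]
rack [([108.0, 222.0, 166.0, 287.0], 0.92)]
fork [([108.0, 221.0, 169.0, 289.0], 0.95)]
chip_top [([340.0, 201.0, 427.0, 303.0], 0.89)]
case [([338.0, 199.0, 431.0, 303.0], 0.71)]
battery [([243.0, 206.0, 282.0, 280.0], 0.88)]
{'clock': 0.8, 'qpos': [1.125, 0.276, 1.505, -0.0, 1.361, -0.121], 'qd': [-0.001, -0.001, -0.001, -0.0, 0.001, 0.002], 'effort': [-0.001, -41.658, -24.609, -0.0, 0.0, -0.0], 'position': [0.184, 0.545, 0.256], 'ee_rot': [-0.0, 0.812, 0.583, 0.0], 'contact_force': [-0.34, -0.427, -0.849], 'moment': [-0.036, -0.053, 0.034], 'width': 0.085}
```

```bash
python3 - <<'E'
import cv2,numpy as np
t=np.load("pics/top0.npy")[:,:,::-1]; s=np.load("pics/scene0.npy")[:,:,::-1]
r=lambda im,x0,y0,x1,y1,k:cv2.resize(im[y0:y1,x0:x1],None,fx=k,fy=k,interpolation=cv2.INTER_CUBIC)
a=np.hstack([r(t,90,210,180,300,4),r(t,330,195,435,310,4)[:360*1] if 0 else cv2.resize(r(t,330,195,435,310,4),(420,460))[:360] ]) 
b=np.zeros((600,800,3),np.uint8)
A=r(t,90,210,180,300,4);b[:360,:360]=A
B=r(t,335,195,435,310,4);b[:460,400:800]=B
cv2.imwrite("pics/c1.png",b)
E
```

```text
(no output)
```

View pics/top0.png

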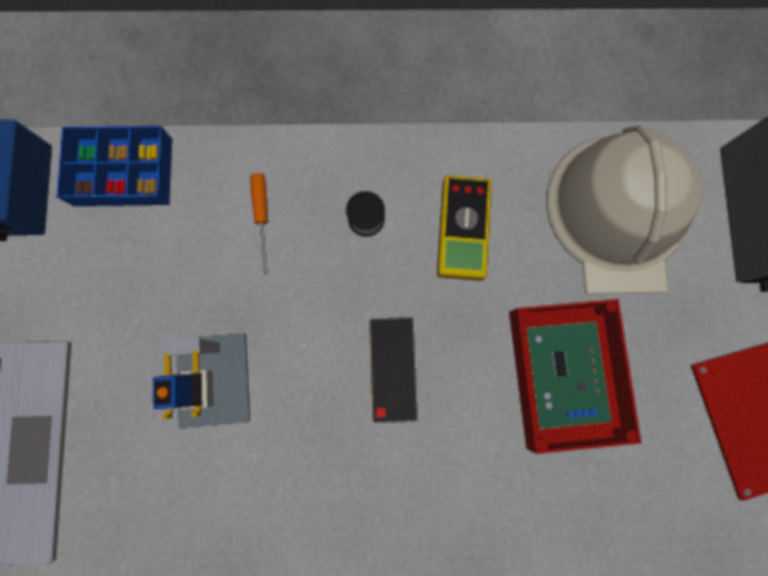

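View pics/scene0.png

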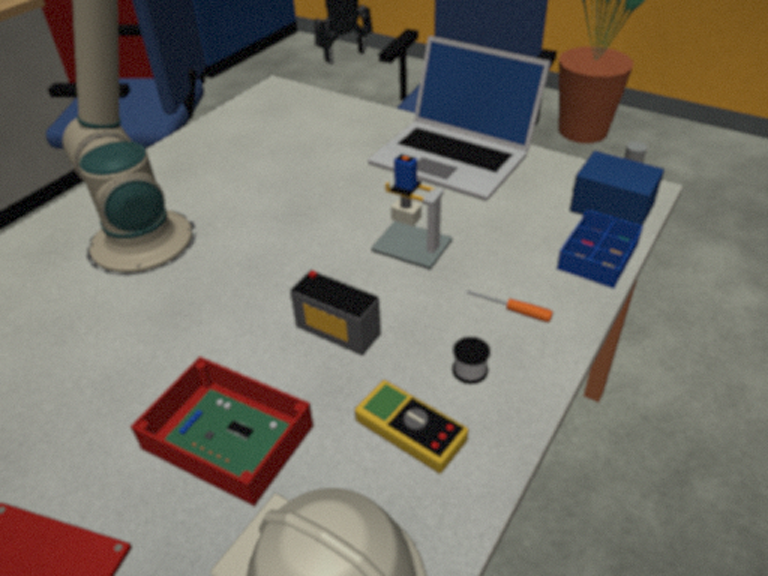

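View pics/c1.png

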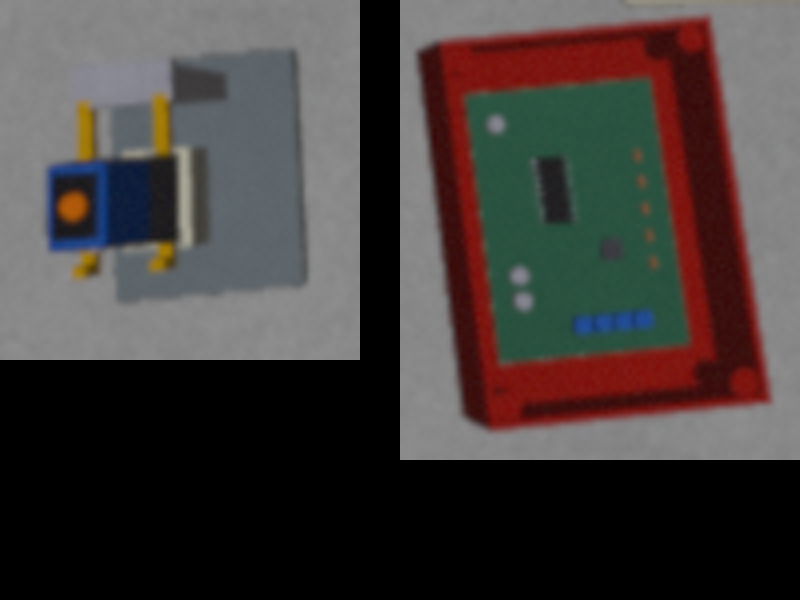

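```bash
cat > h.py <<'E'
import numpy as np,cv2
from scipy.optimize import least_squares
from rig import manip
def proj(n,P):
    c=manip.camera_info(n); return cv2.projectPoints(np.array(P,float).reshape(-1,1,3),np.array(c["rvec"]),np.array(c["tvec"]),np.array(c["K"]),None)[0].reshape(-1,2)
def world(p,M):
    M=np.array(M,float);c,s=np.cos(p[2]),np.sin(p[2]);return np.c_[p[0]+c*M[:,0]-s*M[:,1],p[1]+s*M[:,0]+c*M[:,1],M[:,2]]
def fit(obs,p0):  # obs: list of (cam, model pts, pixels)
    f=lambda p:np.concatenate([(proj(n,world(p,M))-np.array(q)).ravel() for n,M,q in obs])
    r=least_squares(f,p0); return r.x,np.abs(r.fun).max(),np.round(r.fun.reshape(-1,2),1).tolist()
def rect(a,b,z): return [[a,b,z],[a,-b,z],[-a,-b,z],[-a,b,z]] # image TL,TR,BR,BL for top cam
E
python3 - <<'E'
from h import *
def cr(x0,y0,pts,k=4): return (np.array(pts)+.5)/k-.5+[x0,y0]
base=[[.08,-.055,.012],[-.06,-.055,.012],[-.06,.055,.012]]
print("rack",fit([("top",base,cr(90,210,[(295,50),(304,287),(118,300)]))],[.5,.3,0]))
print("handle",fit([("top",rect(.02,.014,.211),cr(90,210,[(48,165),(105,160),(107,248),(52,252)]))],[.5,.3,0]))
C=lambda p:cr(335,195,np.array(p)-[400,0])
print("chip",fit([("top",rect(.02,.008,.021),C([(538,158),(564,157),(573,222),(546,224)]))],[.5,-.3,0]))
pc=fit([("top",rect(.11,.08,.06),C([(440,43),(710,18),(770,400),(490,428)]))],[.5,-.3,0]);print("case",pc,"chip from case",world(pc[0],[[.018,.012,.021]]),world(pc[0],[[-.018,-.012,.021]]))
print("bat",fit([("top",rect(.075,.0325,.095),(np.array([(370,319),(412,318),(417,420),(372,421)])+.5)/1.5-.5)],[.5,0,0]))
s=np.load("pics/scene0.npy")[:,:,::-1]
r=lambda x0,y0,x1,y1,k:cv2.resize(s[y0:y1,x0:x1],None,fx=k,fy=k,interpolation=cv2.INTER_CUBIC)
b=np.zeros((600,800,3),np.uint8);b[:480,:320]=r(240,95,304,191,5);b[:500,325:800]=r(115,240,210,340,5)
cv2.imwrite("pics/c2.png",b)
q=np.array(manip.get_state()["ee_rot"])
from scipy.spatial.transform import Rotation as R
print(R.from_quat(q,scalar_first=True).as_matrix().round(3))
E
```

```text
rack (array([0.5079278 , 0.27401557, 0.05719126]), np.float64(0.6742456174730194), [[0.4, -0.5], [0.3, -0.1], [-0.7, 0.5]])
handle (array([0.50593122, 0.27283791, 0.0713489 ]), np.float64(1.019168019186452), [[-0.5, -0.1], [0.7, -0.3], [0.9, -0.0], [-1.0, 0.4]])
chip (array([ 0.53180707, -0.27734198,  0.05700743]), np.float64(0.37905325005328905), [[-0.0, -0.1], [0.1, -0.4], [-0.1, 0.2], [0.1, 0.3]])
case (array([ 0.51523921, -0.29036171,  0.07137747]), np.float64(0.9603244000192035), [[-0.2, -1.0], [-0.0, -0.8], [0.3, 0.8], [-0.1, 0.8]]) chip from case [[ 0.53233758 -0.27710857  0.021     ]] [[ 0.49814085 -0.30361486  0.021     ]]
bat (array([ 0.52875319, -0.00831358,  0.01206608]), np.float64(1.189921552810688), [[-0.7, -0.9], [0.8, -1.2], [0.2, 0.8], [-0.2, 1.2]])
[[ 0.319  0.948  0.   ]
 [ 0.948 -0.319  0.   ]
 [ 0.     0.    -1.   ]]
```

View pics/c2.png

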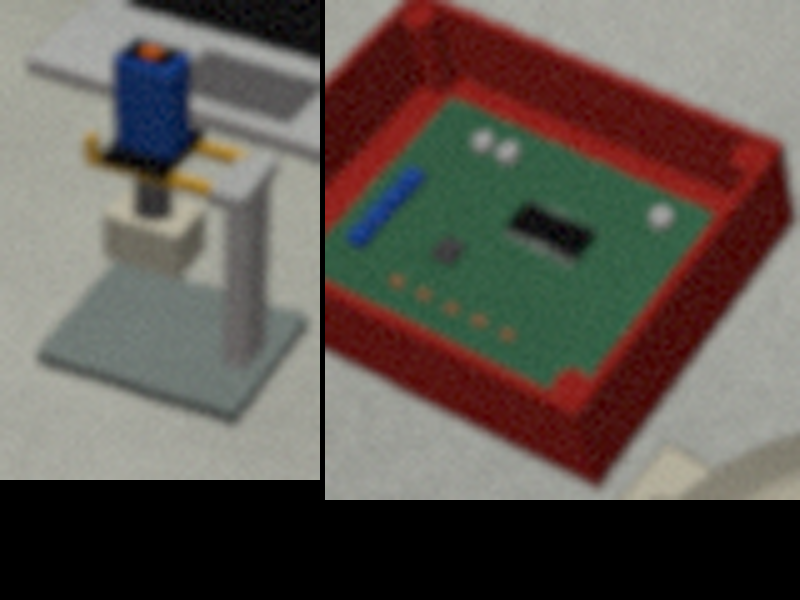

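>>> send_rows([
  {"linear": [-0.0129, 0.0327, 0], "delta_rot": [0, 0, 0], "fingers": 0.085},
  {"linear": [-0.0129, 0.0327, 0], "delta_rot": [0, 0, 0], "fingers": 0.085},
  {"linear": [-0.0129, 0.0327, 0], "delta_rot": [0, 0, 0], "fingers": 0.085},
  {"linear": [-0.0129, 0.0327, 0], "delta_rot": [0, 0, 0], "fingers": 0.085},
  {"linear": [-0.0129, 0.0327, 0], "delta_rot": [0, 0, 0], "fingers": 0.085},
  {"linear": [-0.0129, 0.0327, 0], "delta_rot": [0, 0, 0], "fingers": 0.085},
  {"linear": [-0.0129, 0.0327, 0], "delta_rot": [0, 0, 0], "fingers": 0.085},
  {"linear": [-0.0129, 0.0327, 0], "delta_rot": [0, 0, 0], "fingers": 0.085},
  {"linear": [0, 0, 0], "delta_rot": [0, 0, -6], "fingers": 0.085},
  {"linear": [0, 0, 0], "delta_rot": [0, 0, -6], "fingers": 0.085},
  {"linear": [0, 0, 0], "delta_rot": [0, 0, -6], "fingers": 0.085},
  {"linear": [0, 0, 0], "delta_rot": [0, 0, -4.7], "fingers": 0.085},
])

```text
clock: 1.8
position: [0.4099, 0.3565, 0.2557]
ee_rot: [0.0, 0.674, 0.738, 0.002]
contact_force: [0.8, -0.2, 0.3]
width: 0.0849
```

```bash
cat >> h.py <<'E'
from scipy.spatial.transform import Rotation as R
def st(goal=None,yaw=None):
    s=manip.get_state();M=R.from_quat(s["ee_rot"],scalar_first=True).as_matrix();p=np.array(s["position"])
    print("t",round(s["clock"],2),"p",p.round(4),"yaw",np.degrees(np.arctan2(M[1,0],M[0,0])).round(2),"zt",M[:,2].round(4),"F",np.round(s["contact_force"],1),"w",round(s["width"],4))
    if goal is not None:
        print("d_tool",(M.T@(np.array(goal)-p)).round(4))
    if yaw is not None:
        y=np.radians(yaw);c,q=np.cos(y),np.sin(y);T=np.array([[c,q,0],[q,-c,0],[0,0,-1]])
        print("rot",np.degrees(R.from_matrix(M.T@T).as_rotvec()).round(2))
E
python3 - <<'E'
from h import *
st([.506,.273,.256],94.0)
pts=[(("scene"),[.5059,.2728,.0713],rect(.02,.014,.211)+rect(.02,.014,.151)+rect(.022,.026,.151)+rect(.026,.018,.07)+rect(.026,.018,.102)),("scene",[.508,.274,.0572],rect(.0,.019,.145)+[[.08,-.055,.012],[-.06,-.055,.012],[-.06,.055,.012],[.08,.055,.012]]),("scene",[.532,-.2772,.066],rect(.02,.008,.021)),("scene",[.5152,-.2904,.0714],rect(.11,.08,.06)+rect(.11,.08,0))]
ims={n:np.load(f"pics/{n}0.npy")[:,:,::-1] for n in("scene","top")}
k=5
out=np.zeros((600,800,3),np.uint8)
def ov(n,x0,y0,x1,y1,k):
    a=cv2.resize(ims[n][y0:y1,x0:x1],None,fx=k,fy=k,interpolation=cv2.INTER_CUBIC)
    for _,p,M in pts:
        q=(proj(n,world(p,M))-[x0,y0]+.5)*k-.5
        for i in range(0,len(q)-3,4): cv2.polylines(a,[np.round(q[i:i+4]).astype(int)],True,(255,255,0),1)
        if len(q)%4:
            pass
    return a
out[:480,:320]=ov("scene",240,95,304,191,5);out[:480,325:800]=ov("scene",115,240,210,336,5)
cv2.imwrite("pics/o1.png",out)
E
```

```text
t 1.8 p [0.4099 0.3565 0.2557] yaw 95.18 zt [ 0.0032  0.0033 -1.    ] F [ 0.8 -0.2  0.3] w 0.0849
d_tool [-0.0918  0.0882 -0.0002]
rot [ 0.2  -0.18  1.18]
```

View pics/o1.png

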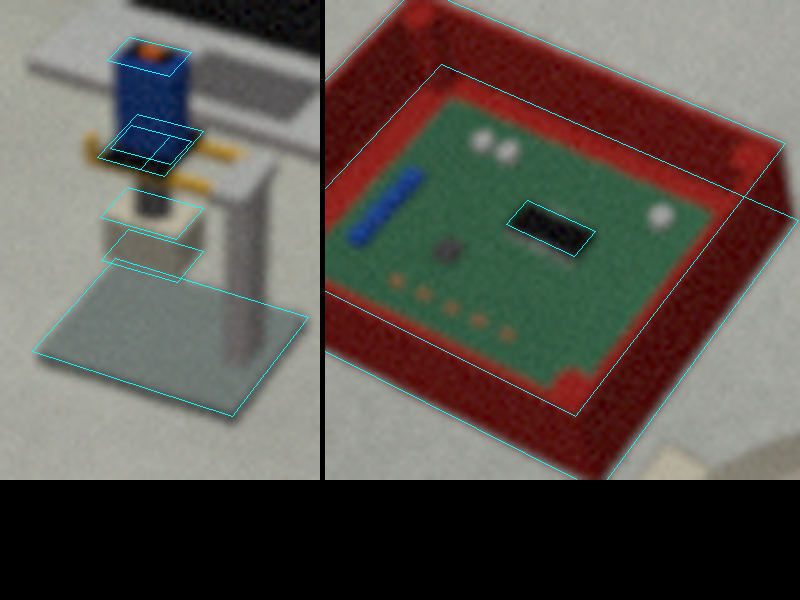

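>>> send_rows([
  {"linear": [-0.023, 0.022, 0], "delta_rot": [0.2, -0.2, 1.0], "fingers": 0.085},
  {"linear": [-0.023, 0.022, 0], "delta_rot": [0, 0, 0], "fingers": 0.085},
  {"linear": [-0.023, 0.022, 0], "delta_rot": [0, 0, 0], "fingers": 0.085},
  {"linear": [-0.022, 0.021, 0], "delta_rot": [0, 0, 0], "fingers": 0.085},
  {"linear": [0, 0, 0], "delta_rot": [0, 0, 0], "fingers": 0.085},
])

```text
clock: 2.22
position: [0.5069, 0.2707, 0.256]
ee_rot: [0.0, 0.678, 0.735, 0.001]
contact_force: [-0.2, 1.0, 0.1]
width: 0.0851
```

```bash
python3 -c "
from h import *
st([.506,.273,.188],94.0)"
```

```text
t 2.22 p [0.5069 0.2707 0.256 ] yaw 94.6 zt [ 1.4e-03  8.0e-04 -1.0e+00] F [-0.2  1.   0.1] w 0.0851
d_tool [ 0.0023 -0.0008  0.068 ]
rot [ 0.08 -0.04  0.6 ]
```

>>> send_rows([
  {"linear": [0.0022, -0.0008, 0.012], "delta_rot": [0, 0, 0.6], "fingers": 0.085},
  {"linear": [0, 0, 0.014], "delta_rot": [0, 0, 0], "fingers": 0.085},
  {"linear": [0, 0, 0.014], "delta_rot": [0, 0, 0], "fingers": 0.085},
  {"linear": [0, 0, 0.014], "delta_rot": [0, 0, 0], "fingers": 0.085},
  {"linear": [0, 0, 0.012], "delta_rot": [0, 0, 0], "fingers": 0.085},
  {"linear": [0, 0, 0], "delta_rot": [0, 0, 0], "fingers": 0.085},
])

```text
clock: 2.72
position: [0.5079, 0.2722, 0.1887]
ee_rot: [0.0, 0.684, 0.729, 0.003]
contact_force: [0.0, 0.3, -0.0]
width: 0.0852
```

```bash
python3 - <<'E'
from h import *
st([.506,.273,.188],94.0)
ims=[manip.get_image(n)[:,:,::-1] for n in("top","scene")]
out=np.hstack([cv2.resize(im[y:y+100,x:x+80],None,fx=5,fy=5,interpolation=cv2.INTER_CUBIC) for im,x,y in((ims[0],90,205),(ims[1],230,90))])
cv2.imwrite("pics/g1.png",out)
E
```

```text
t 2.72 p [0.5079 0.2722 0.1887] yaw 93.62 zt [ 0.0038  0.0033 -1.    ] F [ 0.   0.3 -0. ] w 0.0852
d_tool [ 0.0009 -0.0019  0.0007]
rot [ 0.23 -0.18 -0.38]
```

View pics/g1.png

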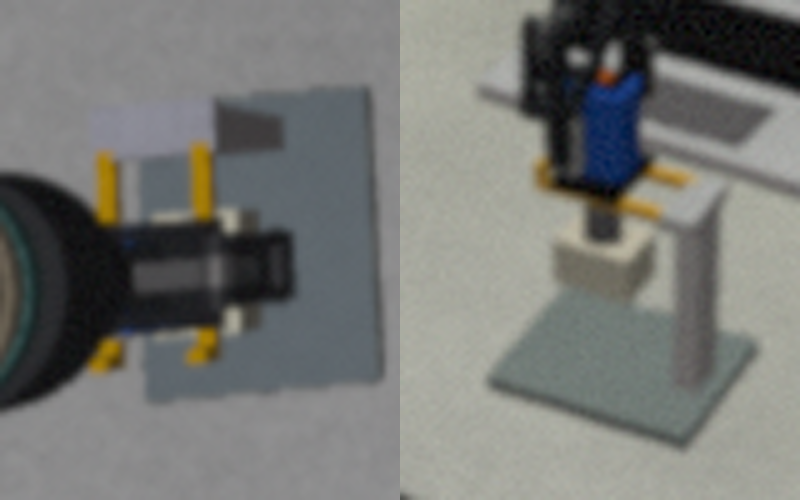

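>>> send_rows([
  {"linear": [0.0009, -0.0018, 0], "delta_rot": [0.2, -0.2, -0.2], "fingers": 0.06},
  {"linear": [0, 0, 0], "delta_rot": [0, 0, 0], "fingers": 0.045},
  {"linear": [0, 0, 0], "delta_rot": [0, 0, 0], "fingers": 0.036},
  {"linear": [0, 0, 0], "delta_rot": [0, 0, 0], "fingers": 0.03},
  {"linear": [0, 0, 0], "delta_rot": [0, 0, 0], "fingers": 0.02},
  {"linear": [0, 0, 0], "delta_rot": [0, 0, 0], "fingers": 0.02},
  {"linear": [0, 0, 0], "delta_rot": [0, 0, 0], "fingers": 0.02},
  {"linear": [0, 0, 0], "delta_rot": [0, 0, 0], "fingers": 0.02},
], force=60)

```text
clock: 3.48
position: [0.5086, 0.2752, 0.1954]
ee_rot: [0.003, 0.683, 0.731, 0.005]
contact_force: [0.0, -0.5, -2.4]
width: 0.0277
```

```bash
python3 -c "
from h import *
st([.506,.273,.21],94.0)"
```

```text
t 3.48 p [0.5086 0.2752 0.1954] yaw 93.9 zt [ 0.0107  0.0038 -0.9999] F [ 0.  -0.5 -2.4] w 0.0277
d_tool [-0.002  -0.0025 -0.0146]
rot [ 0.63 -0.17 -0.1 ]
```

>>> send_rows([
  {"linear": [0, 0, -0.005], "delta_rot": [0.3, -0.1, 0], "fingers": 0.02},
  {"linear": [0, 0, -0.005], "delta_rot": [0.3, 0, 0], "fingers": 0.02},
  {"linear": [0, 0, -0.005], "delta_rot": [0, 0, 0], "fingers": 0.02},
  {"linear": [0, 0, 0], "delta_rot": [0, 0, 0], "fingers": 0.02},
])

```text
clock: 3.82
position: [0.508, 0.2748, 0.2108]
ee_rot: [-0.001, 0.683, 0.731, -0.001]
contact_force: [0.2, -0.5, -2.5]
width: 0.0269
```

```bash
python3 - <<'E'
from h import *
st([.506,.273,.21],94.0)
ims=[manip.get_image(n)[:,:,::-1] for n in("top","scene")]
out=np.hstack([cv2.resize(im[y:y+100,x:x+80],None,fx=5,fy=5,interpolation=cv2.INTER_CUBIC) for im,x,y in((ims[0],90,205),(ims[1],230,90))])
cv2.imwrite("pics/g2.png",out)
E
```

```text
t 3.82 p [0.508  0.2748 0.2108] yaw 93.89 zt [-2.9e-03  1.0e-04 -1.0e+00] F [ 0.2 -0.5 -2.5] w 0.0269
d_tool [-0.0017 -0.0021  0.0008]
rot [-0.17 -0.02 -0.11]
```

View pics/g2.png

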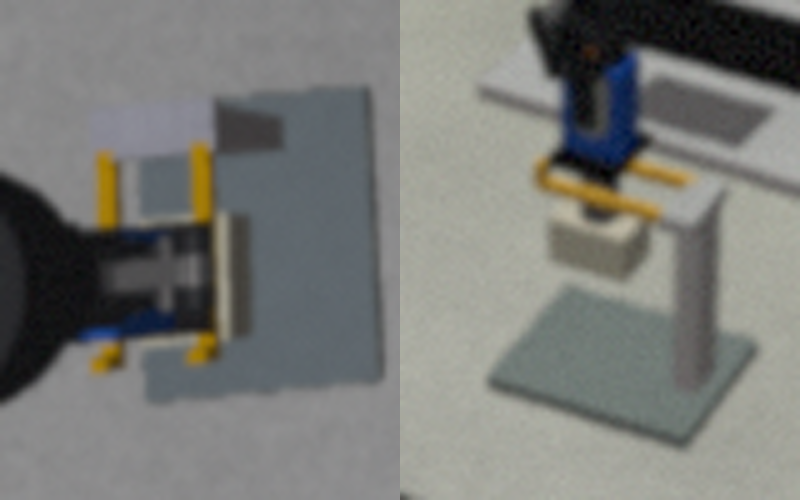

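>>> send_rows([
  {"linear": [0, 0, -0.004], "delta_rot": [0, 0, 0], "fingers": 0.02},
  {"linear": [0, 0, 0], "delta_rot": [0, 0, 0], "fingers": 0.02},
  {"linear": [0, -0.01, 0], "delta_rot": [0, 0, 0], "fingers": 0.02},
  {"linear": [0, -0.01, 0], "delta_rot": [0, 0, 0], "fingers": 0.02},
])

```text
clock: 4.25
position: [0.4881, 0.2731, 0.2139]
ee_rot: [-0.001, 0.683, 0.73, -0.001]
contact_force: [-1.1, 0.1, -1.5]
width: 0.0276
```

```bash
python3 - <<'E'
from h import *
u=np.array([np.cos(.058),np.sin(.058)]);g=np.array([.508,.2748])-.1*u
st([*g,.2148],94.0)
E
```

```text
t 4.25 p [0.4881 0.2731 0.2139] yaw 93.83 zt [-3.5e-03 -4.0e-04 -1.0e+00] F [-1.1  0.1 -1.5] w 0.0276
d_tool [ 0.0012 -0.08   -0.0006]
rot [-0.2   0.01 -0.17]
```

>>> send_rows([
  {"linear": [0.0003, -0.01, -0.0005], "delta_rot": [-0.2, 0, 0], "fingers": 0.02},
  {"linear": [0.0002, -0.01, 0], "delta_rot": [0, 0, 0], "fingers": 0.02},
  {"linear": [0.0002, -0.01, 0], "delta_rot": [0, 0, 0], "fingers": 0.02},
  {"linear": [0.0001, -0.01, 0], "delta_rot": [0, 0, 0], "fingers": 0.02},
  {"linear": [0.0001, -0.01, 0], "delta_rot": [0, 0, 0], "fingers": 0.02},
  {"linear": [0.0001, -0.01, 0], "delta_rot": [0, 0, 0], "fingers": 0.02},
  {"linear": [0.0001, -0.01, 0], "delta_rot": [0, 0, 0], "fingers": 0.02},
  {"linear": [0, -0.01, 0], "delta_rot": [0, 0, 0], "fingers": 0.02},
  {"linear": [0, 0, 0], "delta_rot": [0, 0, 0], "fingers": 0.02},
])

```text
clock: 5.0
position: [0.3933, 0.2673, 0.2145]
ee_rot: [-0.001, 0.682, 0.731, -0.002]
contact_force: [-0.5, 0.2, -1.7]
width: 0.0272
```

```bash
python3 - <<'E'
from h import *
st([.532,-.277,.188],93.8)
ims=[manip.get_image(n)[:,:,::-1] for n in("top","scene")]
out=np.hstack([cv2.resize(im[y:y+100,x:x+80],None,fx=5,fy=5,interpolation=cv2.INTER_CUBIC) for im,x,y in((ims[0],90,220),(ims[1],210,95))])
cv2.imwrite("pics/g3.png",out)
E
```

```text
t 5.0 p [0.3933 0.2673 0.2145] yaw 93.93 zt [-0.0044 -0.0011 -1.    ] F [-0.5  0.2 -1.7] w 0.0272
d_tool [-0.5525  0.1012  0.0265]
rot [-0.26  0.05  0.13]
```

View pics/g3.png

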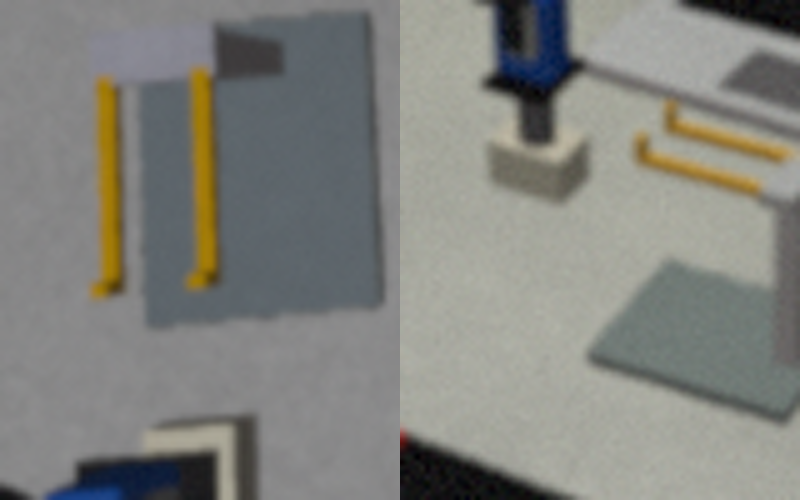

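>>> send_rows([
  {"linear": [0, 0, -0.015], "delta_rot": [-0.2, 0, 0], "fingers": 0.02},
  {"linear": [0, 0, -0.02], "delta_rot": [0, 0, 0], "fingers": 0.02},
  {"linear": [0, 0, -0.02], "delta_rot": [0, 0, 0], "fingers": 0.02},
  {"linear": [0, 0, -0.02], "delta_rot": [0, 0, 0], "fingers": 0.02},
  {"linear": [-0.015, 0, 0], "delta_rot": [0, 0, 0], "fingers": 0.02},
  {"linear": [-0.025, 0, 0], "delta_rot": [0, 0, 0], "fingers": 0.02},
  {"linear": [-0.025, 0, 0], "delta_rot": [0, 0, 0], "fingers": 0.02},
  {"linear": [-0.025, 0.01, 0], "delta_rot": [0, 0, 0], "fingers": 0.02},
  {"linear": [-0.025, 0.02, 0], "delta_rot": [0, 0, 0], "fingers": 0.02},
  {"linear": [-0.025, 0.02, 0], "delta_rot": [0, 0, 0], "fingers": 0.02},
  {"linear": [-0.025, 0.02, 0], "delta_rot": [0, 0, 0], "fingers": 0.02},
  {"linear": [-0.02, 0.01, 0], "delta_rot": [0, 0, 0], "fingers": 0.02},
])

```text
clock: 6.1
position: [0.5001, 0.086, 0.2957]
ee_rot: [0.005, 0.68, 0.733, 0.007]
contact_force: [0.2, 0.6, -1.4]
width: 0.0276
```

```bash
python3 -c "
from h import *
st([.53,0,.29],93.8);st([.532,-.277,.29])"
```

```text
t 6.1 p [0.5001 0.086  0.2957] yaw 94.28 zt [ 0.016   0.0038 -0.9999] F [ 0.2  0.6 -1.4] w 0.0276
d_tool [-0.088   0.0233  0.0059]
rot [ 0.93 -0.15  0.47]
t 6.1 p [0.5001 0.086  0.2957] yaw 94.28 zt [ 0.016   0.0038 -0.9999] F [ 0.2  0.6 -1.4] w 0.0276
d_tool [-0.3644  0.0047  0.0049]
```

>>> send_rows([
  {"linear": [-0.025, 0.006, 0], "delta_rot": [0.5, -0.1, 0.3], "fingers": 0.02},
  {"linear": [-0.025, 0.006, 0], "delta_rot": [0.4, 0, 0.1], "fingers": 0.02},
  {"linear": [-0.028, 0.006, 0], "delta_rot": [0, 0, 0], "fingers": 0.02},
  {"linear": [-0.03, 0, 0], "delta_rot": [0, 0, 0], "fingers": 0.02},
  {"linear": [-0.03, 0, 0], "delta_rot": [0, 0, 0], "fingers": 0.02},
  {"linear": [-0.03, 0, 0], "delta_rot": [0, 0, 0], "fingers": 0.02},
  {"linear": [-0.03, 0, 0], "delta_rot": [0, 0, 0], "fingers": 0.02},
  {"linear": [-0.03, 0, 0], "delta_rot": [0, 0, 0], "fingers": 0.02},
  {"linear": [-0.03, 0, 0], "delta_rot": [0, 0, 0], "fingers": 0.02},
  {"linear": [-0.03, 0, 0], "delta_rot": [0, 0, 0], "fingers": 0.02},
  {"linear": [-0.03, 0, 0], "delta_rot": [0, 0, 0], "fingers": 0.02},
  {"linear": [-0.02, 0, 0], "delta_rot": [0, 0, 0], "fingers": 0.02},
])

```text
clock: 7.1
position: [0.5543, -0.276, 0.2933]
ee_rot: [0.005, 0.685, 0.728, 0.002]
contact_force: [0.2, -0.4, -1.6]
width: 0.0276
```

```bash
python3 -c "
from h import *
st([.532,-.277,.24],93.8)"
```

```text
t 7.1 p [ 0.5543 -0.276   0.2933] yaw 93.5 zt [ 0.0106 -0.0039 -0.9999] F [ 0.2 -0.4 -1.6] w 0.0276
d_tool [ 0.0006 -0.0229  0.0531]
rot [ 0.59  0.26 -0.3 ]
```

>>> send_rows([
  {"linear": [0.0003, -0.012, 0], "delta_rot": [0.6, 0.2, -0.3], "fingers": 0.02},
  {"linear": [0.0003, -0.011, 0.003], "delta_rot": [0, 0, 0], "fingers": 0.02},
  {"linear": [0, 0, 0.015], "delta_rot": [0, 0, 0], "fingers": 0.02},
  {"linear": [0, 0, 0.015], "delta_rot": [0, 0, 0], "fingers": 0.02},
  {"linear": [0, 0, 0.01], "delta_rot": [0, 0, 0], "fingers": 0.02},
  {"linear": [0, 0, 0.005], "delta_rot": [0, 0, 0], "fingers": 0.02},
  {"linear": [0, 0, 0], "delta_rot": [0, 0, 0], "fingers": 0.02},
])

```text
clock: 7.68
position: [0.5301, -0.2844, 0.2408]
ee_rot: [0.002, 0.686, 0.728, -0.001]
contact_force: [1.1, -0.3, -2.0]
width: 0.0272
```

```bash
python3 - <<'E'
from h import *
st([.532,-.277,.16],93.8)
ims=[]
for n in("top","scene"):
    im=manip.get_image(n);np.save(f"pics/{n}1.npy",im);ims.append(im[:,:,::-1])
out=np.hstack([cv2.resize(im[y:y+115,x:x+w],None,fx=4,fy=4,interpolation=cv2.INTER_CUBIC) for im,x,y,w in((ims[0],335,195,100),(ims[1],110,230,100))])
cv2.imwrite("pics/g4.png",out)
E
```

```text
t 7.68 p [ 0.5301 -0.2844  0.2408] yaw 93.38 zt [ 4.0e-04 -4.4e-03 -1.0e+00] F [ 1.1 -0.3 -2. ] w 0.0272
d_tool [0.0076 0.0024 0.0808]
rot [ 0.01  0.25 -0.42]
```

View pics/g4.png

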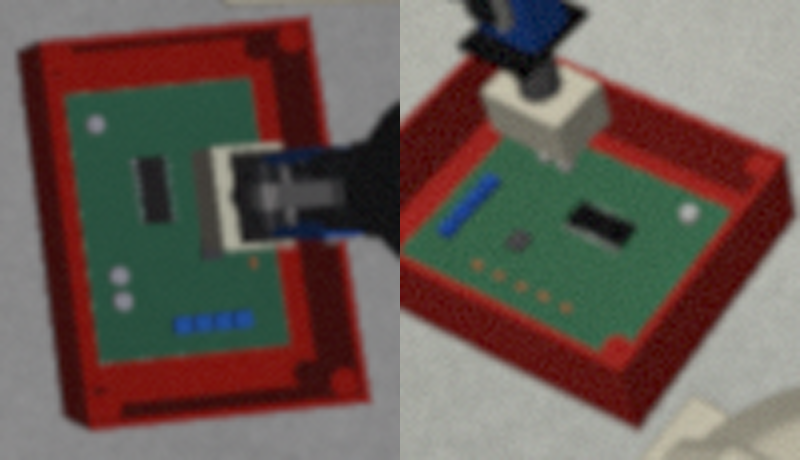

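```bash
cat >> h.py <<'E'
def w6(p,M): return R.from_euler("zyx",p[3:6]).apply(np.array(M,float))+p[:3]
def fit6(obs,p0,reg=(9,9,9,.3,.3,.3)):
    p0=np.array(p0,float);f=lambda p:np.concatenate([(proj(n,w6(p,M))-np.array(q)).ravel() for n,M,q in obs]+[(p-p0)/np.array(reg)])
    r=least_squares(f,p0,x_scale=[.01]*3+[.1]*3); return r.x,np.round(r.fun[:-6].reshape(-1,2),1).tolist()
E
python3 - <<'E'
from h import *
S=lambda p:(np.array(p)-[400,0]+.5)/4-.5+[110,230]
T=lambda p:(np.array(p)+.5)/4-.5+[335,195]
sm=[[-.026,-.018,.032],[.026,.018,.032],[.026,-.018,.032],[.026,-.018,0],[-.026,-.018,0],[.026,.018,0],[-.022,-.026,.078],[.022,-.026,.078],[.022,.026,.078]]
sp=S([(483,85),(608,82),(557,122),(560,170),(492,128),(608,120),(460,43),(515,75),(588,12)])
tm=[[.026,.018,0],[-.026,.018,0],[.026,.018,.032],[-.026,.018,.032]]
tp=T([(192,152),(205,258),(212,147),(225,250)])
p0=[.53,-.284,.122,.06,0,0]
print("expected scene px (crop):",((proj("scene",w6(p0,sm))-[110,230]+.5)*4-.5+[400,0]).round().tolist())
print("expected top:",((proj("top",w6(p0,tm))-[335,195]+.5)*4-.5).round().tolist())
for o in ([("scene",sm,sp),("top",tm,tp)],[("scene",sm,sp)],):
    x,r=fit6(o,p0);print(x.round(4),r)
E
```

```text
expected scene px (crop): [[485.0, 87.0], [604.0, 75.0], [561.0, 122.0], [573.0, 160.0], [498.0, 125.0], [614.0, 113.0], [460.0, 42.0], [527.0, 72.0], [592.0, 4.0]]
expected top: [[191.0, 144.0], [204.0, 243.0], [213.0, 141.0], [227.0, 244.0]]
[ 0.5251 -0.2856  0.117   0.0197  0.0208 -0.026 ] [[-0.7, 0.7], [-2.3, -0.0], [-0.8, 1.1], [0.8, -1.3], [-0.2, -0.5], [-0.2, 0.1], [-0.5, -0.2], [1.8, 0.1], [0.5, -0.2], [0.1, -0.0], [-0.7, -1.8], [0.2, 0.3], [-0.5, 0.3]]
[ 0.5302 -0.2875  0.1214 -0.0171 -0.0043 -0.0222] [[-0.2, 0.6], [-1.9, 0.2], [-1.0, 1.2], [1.0, -1.0], [0.6, -0.4], [0.5, 0.5], [-0.7, -0.6], [1.0, -0.1], [0.6, -0.2]]
```

```bash
cat >> h.py <<'E'
def hull_support(n,P,D): return (proj(n,P)@D.T).max(0)
def hoodfit(sn,tn,p0,box,tbox,show=True):
    # scene: cream mask support lines; p=(x,y,z,yaw), upright
    im=sn.astype(int);m=(im.min(2)>85)&(im.max(2)-im.min(2)<55);B=np.zeros_like(m);B[box[1]:box[3],box[0]:box[2]]=1;m=(m&B).astype(np.uint8)
    k,l,s,_=cv2.connectedComponentsWithStats(m,connectivity=4);i=1+s[1:,4].argmax();m=l==i
    print("hood scene px",s[i]);return m
E
python3 - <<'E'
from h import *
sn,tn=np.load("pics/scene1.npy"),np.load("pics/top1.npy")
m=hoodfit(sn,tn,None,(125,240,170,280),None)
for r in range(244,276): print(r,''.join('#' if m[r,c] else '.' for c in range(126,168)))
print("top cols rows 226..264 R,G,B sums at cols 384,386,389,391")
for r in list(range(226,240))+list(range(252,266)): print(r,[tn[r,c].tolist() for c in(384,386,389,391,393)])
E
```

```text
hood scene px [131 246  29  27 397]
244 ..........................................
245 ..........................................
246 ........................##................
247 .......................#####..............
248 ........####...........#######............
249 .......######...........########..........
250 ......########..........#########.........
251 .....#########..........##########........
252 .....#########.........###########........
253 .....##########.......###########.........
254 .....###########.....############.........
255 ......##########################..........
256 ......#########################...........
257 ......########################............
258 .......######################.............
259 .......#####################..............
260 .......####################...............
261 ........#################.................
262 .........#################................
263 ..........###############.................
264 ............##############................
265 .............############.................
266 ................##########
[... 1991 characters left out ...]
], [160, 161, 145]]
257 [[42, 75, 61], [57, 58, 59], [62, 63, 61], [103, 112, 100], [121, 133, 117]]
258 [[39, 76, 59], [55, 57, 61], [58, 61, 63], [66, 88, 76], [76, 99, 84]]
259 [[43, 78, 62], [53, 64, 62], [53, 67, 64], [45, 79, 64], [46, 83, 67]]
260 [[42, 79, 63], [47, 76, 64], [45, 78, 65], [41, 80, 63], [40, 80, 62]]
261 [[38, 79, 62], [44, 81, 63], [41, 80, 62], [42, 80, 63], [39, 79, 61]]
262 [[38, 80, 63], [43, 83, 64], [42, 82, 64], [40, 80, 63], [41, 79, 63]]
263 [[40, 82, 63], [41, 81, 64], [42, 82, 64], [38, 81, 63], [43, 81, 64]]
264 [[40, 81, 64], [42, 82, 64], [41, 82, 64], [42, 82, 64], [38, 79, 62]]
265 [[38, 80, 62], [40, 81, 62], [41, 80, 64], [40, 80, 63], [40, 80, 63]]
```

```bash
python3 - <<'E'
from h import *
tn=np.load("pics/top1.npy");print([tn[244,c].tolist() for c in range(380,395)],[int(tn[238,c,0]) for c in range(380,395)],[int(tn[250,c,0]) for c in range(380,395)])
# chip profile in the first top picture
t0=np.load("pics/top0.npy")
print("chip col373",[int(t0[r,373,1]) for r in range(229,256)])
print("chip row 242",[int(t0[242,c,1]) for c in range(364,384)])
for z in(.117,.121):
  e=proj("top",w6([.5301,-.2844,z,.06,0,0],[[.026,.014,.032],[-.026,.014,.032],[0,.018,.032],[0,.018,0]]));print(z,e.round(2).tolist())
print("chip",proj("top",w6([.532,-.2772,.021,.062,0,0],[[.02,0,0],[-.02,0,0],[0,.008,0],[0,-.008,0],[0,0,0]])).round(2).tolist())
E
```

```text
[[39, 81, 63], [41, 82, 63], [41, 81, 64], [49, 77, 62], [62, 69, 61], [64, 63, 58], [66, 63, 57], [66, 65, 58], [84, 82, 74], [126, 125, 113], [160, 159, 145], [157, 157, 143], [117, 116, 107], [60, 61, 56], [26, 26, 27]] [43, 44, 47, 57, 63, 64, 66, 73, 111, 159, 170, 166, 143, 82, 32] [44, 40, 39, 43, 52, 61, 64, 64, 68, 88, 132, 164, 169, 155, 106]
chip col373 [83, 83, 82, 81, 75, 54, 35, 32, 30, 33, 31, 32, 32, 31, 30, 30, 32, 32, 32, 34, 33, 49, 73, 79, 80, 82, 83]
chip row 242 [82, 84, 83, 82, 84, 84, 58, 38, 33, 31, 30, 34, 49, 70, 82, 83, 83, 83, 84, 82]
0.117 [[389.05, 229.77], [392.52, 255.45], [388.85, 242.7], [383.27, 242.9]]
0.121 [[389.78, 229.67], [393.27, 255.5], [389.58, 242.67], [383.94, 242.88]]
chip [[372.28, 233.68], [374.47, 250.53], [370.07, 242.35], [376.67, 241.8], [373.37, 242.08]]
```

>>> send_rows([
  {"linear": [0.004, 0.003, 0], "delta_rot": [0, 0.2, -0.3], "fingers": 0.02},
  {"linear": [0.004, 0.002, 0], "delta_rot": [0, 0, 0], "fingers": 0.02},
  {"linear": [0, 0, 0.01], "delta_rot": [0, 0, 0], "fingers": 0.02},
  {"linear": [0, 0, 0.01], "delta_rot": [0, 0, 0], "fingers": 0.02},
  {"linear": [0, 0, 0.01], "delta_rot": [0, 0, 0], "fingers": 0.02},
  {"linear": [0, 0, 0], "delta_rot": [0, 0, 0], "fingers": 0.02},
])

```text
clock: 8.28
position: [0.5382, -0.2754, 0.213]
ee_rot: [0.005, 0.683, 0.73, 0.001]
contact_force: [-0.2, 0.3, -2.4]
width: 0.0273
```

```bash
python3 -c "
from h import *
st([.5352,-.277,.17],93.6)"
```

```text
t 8.28 p [ 0.5382 -0.2754  0.213 ] yaw 93.85 zt [ 0.0086 -0.0056 -0.9999] F [-0.2  0.3 -2.4] w 0.0273
d_tool [-0.0011 -0.0035  0.0429]
rot [0.47 0.35 0.25]
```

>>> send_rows([
  {"linear": [-0.001, -0.003, 0.005], "delta_rot": [0.4, 0.3, 0.2], "fingers": 0.02},
  {"linear": [0, 0, 0.01], "delta_rot": [0, 0, 0], "fingers": 0.02},
  {"linear": [0, 0, 0.01], "delta_rot": [0, 0, 0], "fingers": 0.02},
  {"linear": [0, 0, 0.008], "delta_rot": [0, 0, 0], "fingers": 0.02},
  {"linear": [0, 0, 0.004], "delta_rot": [0, 0, 0], "fingers": 0.02},
  {"linear": [0, 0, 0], "delta_rot": [0, 0, 0], "fingers": 0.02},
])

```text
clock: 8.78
position: [0.534, -0.2768, 0.1699]
ee_rot: [-0.001, 0.685, 0.729, -0.0]
contact_force: [-0.6, 0.5, -2.5]
width: 0.0275
```

```bash
python3 - <<'E'
from h import *
st([.5352,-.277,.165],93.6)
s=manip.get_state();p=s["position"];x=[p[0]-.0032,p[1],p[2]-.1215,.062,0,0]
ims=[]
for n in("top","scene"):
    im=manip.get_image(n);np.save(f"pics/{n}2.npy",im);ims.append(im[:,:,::-1])
o=[]
for n,im,x0,y0,w,h in(("top",ims[0],345,210,66,66),("scene",ims[1],125,235,66,66)):
    a=cv2.resize(im[y0:y0+h,x0:x0+w],None,fx=6,fy=6,interpolation=cv2.INTER_CUBIC)
    for M in(rect(.026,.018,0),rect(.026,.018,.032),rect(.022,.026,.081)):
        cv2.polylines(a,[np.round((proj(n,w6(x,M))-[x0,y0]+.5)*6-.5).astype(int)],True,(255,255,0),1)
    o.append(a)
cv2.imwrite("pics/g5.png",np.hstack(o))
E
```

```text
t 8.78 p [ 0.534  -0.2768  0.1699] yaw 93.59 zt [-0.0027  0.0014 -1.    ] F [-0.6  0.5 -2.5] w 0.0275
d_tool [-0.0003  0.0012  0.0049]
rot [-0.15 -0.09 -0.01]
```

View pics/g5.png

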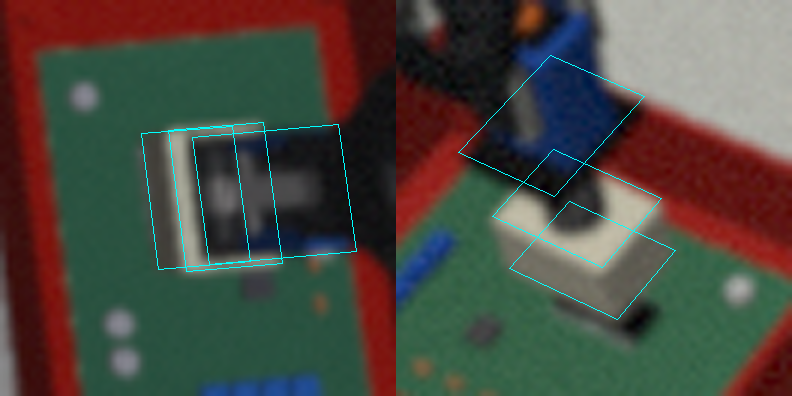

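```bash
python3 - <<'E'
from h import *
s=manip.get_state();p=s["position"];x=[p[0]-.0032,p[1],p[2]-.1215,.062,0,0]
im=np.load("pics/scene2.npy")[:,:,::-1];x0,y0=134,244
a=cv2.resize(im[y0:y0+56,x0:x0+64],None,fx=10,fy=10,interpolation=cv2.INTER_LANCZOS4)
a=np.clip(a.astype(float)*1.5,0,255).astype(np.uint8)
for M in(rect(.026,.018,0),rect(.026,.018,.032),rect(.022,.026,.075),rect(.022,.026,.081)):
    for q in (proj("scene",w6(x,M))-[x0,y0]+.5)*10-.5: cv2.circle(a,tuple(int(v) for v in q.round()),2,(255,255,0),-1)
cv2.imwrite("pics/g6.png",a)
t=np.load("pics/top2.npy")
print("top rows R",{c:[int(t[r,c,0]) for r in range(226,262)] for c in(374,375,376)});print("row 242",[int(t[242,c,0]) for c in range(364,382)])
print("exp",proj("top",w6(x,rect(.026,.018,.032)+rect(.026,.018,0))).round(1).tolist())
E
```

```text
top rows R {374: [42, 43, 42, 44, 63, 109, 152, 167, 168, 166, 162, 160, 161, 160, 158, 156, 154, 145, 134, 128, 126, 118, 109, 108, 105, 97, 90, 86, 81, 64, 47, 40, 42, 40, 41, 41], 375: [41, 43, 42, 44, 63, 108, 142, 150, 152, 152, 153, 155, 156, 159, 161, 165, 165, 162, 162, 161, 161, 159, 156, 158, 154, 144, 133, 128, 118, 84, 52, 44, 44, 41, 40, 41], 376: [42, 44, 42, 43, 64, 96, 109, 98, 90, 91, 96, 103, 110, 122, 130, 141, 140, 148, 154, 155, 157, 159, 162, 167, 168, 165, 162, 161, 149, 102, 56, 43, 43, 40, 41, 39]}
row 242 [43, 40, 44, 45, 56, 66, 68, 66, 71, 105, 154, 165, 140, 81, 48, 60, 80, 102]
exp [[372.8, 230.9], [388.6, 229.6], [391.8, 253.1], [375.8, 254.5], [368.2, 231.6], [383.5, 230.3], [386.6, 252.9], [371.2, 254.2]]
```

View pics/g6.png

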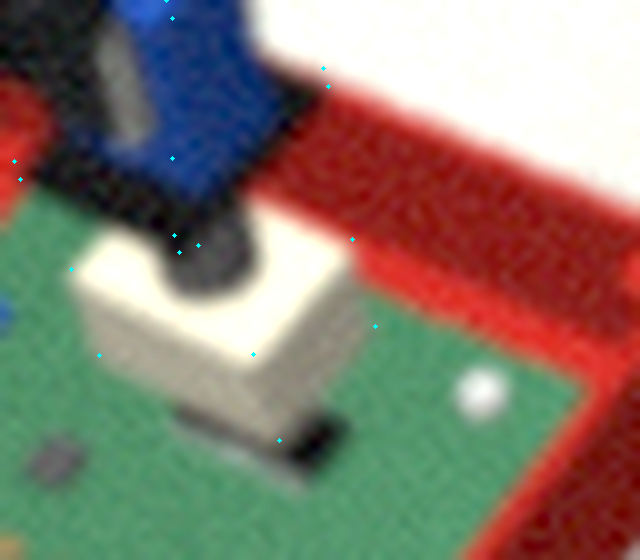

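>>> send_rows([
  {"linear": [-0.001, 0.0017, 0.004], "delta_rot": [-0.1, -0.1, 0], "fingers": 0.02},
  {"linear": [0, 0, 0.004], "delta_rot": [0, 0, 0], "fingers": 0.02},
  {"linear": [0, 0, 0.004], "delta_rot": [0, 0, 0], "fingers": 0.02},
  {"linear": [0, 0, 0.001], "delta_rot": [0, 0, 0], "fingers": 0.02},
  {"linear": [0, 0, 0], "delta_rot": [0, 0, 0], "fingers": 0.02},
])

```text
clock: 9.3
position: [0.5377, -0.2788, 0.1586]
ee_rot: [0.003, 0.685, 0.729, 0.0]
contact_force: [0.5, -1.1, -1.7]
width: 0.0272
```

```bash
python3 - <<'E'
from h import *
st([.5358,-.2778,.1545],93.6)
for n in("top","scene"): np.save(f"pics/{n}3.npy",manip.get_image(n))
st()
t=np.load("pics/top3.npy");print({c:[int(t[r,c,0]) for r in list(range(227,235))+list(range(249,260))] for c in(372,373,374)});print("row 242",[int(t[242,c,0]) for c in range(362,380)])
E
```

```text
t 9.3 p [ 0.5377 -0.2788  0.1586] yaw 93.6 zt [ 0.0044 -0.0037 -1.    ] F [ 0.5 -1.1 -1.7] w 0.0272
d_tool [ 0.0012 -0.0019  0.0041]
rot [ 0.24  0.23 -0.  ]
t 9.4 p [ 0.5378 -0.2788  0.1588] yaw 93.6 zt [ 0.0045 -0.0038 -1.    ] F [ 0.2  0.5 -1.8] w 0.0275
{372: [42, 44, 76, 124, 138, 132, 128, 125, 68, 67, 67, 62, 49, 40, 42, 41, 41, 41, 43], 373: [43, 47, 90, 145, 162, 162, 161, 161, 87, 84, 79, 70, 53, 42, 43, 41, 40, 42, 41], 374: [43, 52, 96, 145, 155, 152, 152, 154, 128, 125, 118, 104, 71, 47, 42, 44, 42, 39, 41]}
row 242 [40, 42, 41, 42, 43, 44, 51, 61, 64, 67, 85, 127, 161, 155, 107, 65, 60, 83]
```

>>> send_rows([
  {"linear": [0.001, -0.0018, 0.002], "delta_rot": [0.2, 0.2, 0], "fingers": 0.02},
  {"linear": [0, 0, 0.002], "delta_rot": [0, 0, 0], "fingers": 0.02},
  {"linear": [0, 0, 0], "delta_rot": [0, 0, 0], "fingers": 0.02},
])

```text
clock: 9.65
position: [0.536, -0.278, 0.155]
ee_rot: [0.001, 0.685, 0.729, 0.0]
contact_force: [0.6, -0.2, -1.8]
width: 0.0271
```

```bash
python3 - <<'E'
from h import *
for n in("top","scene"): np.save(f"pics/{n}4.npy",manip.get_image(n))
st([.5358,-.2778,.1545],93.6)
s=manip.get_state();p=s["position"];x=[p[0]-.0038,p[1]+.0008,p[2]-.1235,.062,0,0]
o=[]
for n,x0,y0,w,h in(("top",345,215,40,56),("scene",134,244,40,56)):
    a=cv2.resize(np.load(f"pics/{n}4.npy")[y0:y0+h,x0:x0+w,::-1],None,fx=10,fy=10,interpolation=cv2.INTER_LANCZOS4);a=np.clip(a*1.5,0,255).astype(np.uint8)
    for M in(rect(.026,.018,0),rect(.026,.018,.032),rect(.022,.026,.075)):
        for q in (proj(n,w6(x,M))-[x0,y0]+.5)*10-.5: cv2.circle(a,tuple(int(v) for v in q.round()),2,(255,255,0),-1)
    for q in (proj(n,world([.532,-.277,.062],rect(.02,.008,.021)))-[x0,y0]+.5)*10-.5: cv2.circle(a,tuple(int(v) for v in q.round()),2,(255,0,255),-1)
    o.append(a)
cv2.imwrite("pics/g7.png",np.hstack(o))
t=np.load("pics/top4.npy")
print({c:[int(t[r,c,0]) for r in list(range(227,235))+list(range(249,260))] for c in(372,373,374)});print("row 242",[int(t[242,c,0]) for c in range(362,380)])
print("exp",proj("top",w6(x,rect(.026,.018,.032)+rect(.026,.018,0))).round(1).tolist())
E
```

```text
t 9.75 p [ 0.5361 -0.2781  0.1552] yaw 93.6 zt [ 0.0016 -0.001  -1.    ] F [-0.1 -0.1 -1.9] w 0.0273
d_tool [ 0.0003 -0.0003  0.0007]
rot [ 0.09  0.06 -0.  ]
{372: [43, 41, 48, 89, 143, 161, 161, 160, 86, 84, 79, 73, 67, 53, 43, 40, 41, 40, 41], 373: [42, 43, 54, 96, 146, 154, 152, 155, 127, 126, 118, 110, 98, 71, 46, 42, 41, 40, 41], 374: [42, 45, 54, 96, 133, 118, 100, 103, 160, 160, 159, 155, 140, 93, 54, 41, 44, 43, 43]}
row 242 [39, 42, 39, 43, 44, 49, 58, 65, 67, 85, 126, 160, 153, 100, 60, 61, 87, 108]
exp [[370.3, 230.8], [385.8, 229.6], [388.9, 252.6], [373.3, 253.9], [366.0, 231.5], [380.9, 230.2], [383.9, 252.4], [368.8, 253.7]]
```

View pics/g7.png

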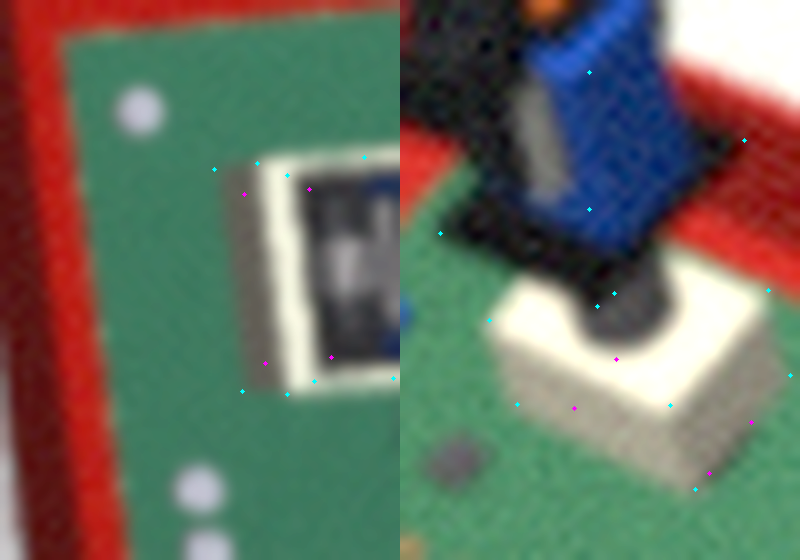

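```bash
python3 -c "
from h import *
manip.get_image('top');st();print(np.abs(manip.get_state()['qd']).max());print(manip.sign_off())"
```

```text
t 9.8 p [ 0.5362 -0.2781  0.1553] yaw 93.6 zt [ 0.0018 -0.0012 -1.    ] F [ 0.6 -0.9 -1.9] w 0.0273
0.0039236881847357005
the job is handed in; nothing more can be done
None
```

The microscope is off its fork stand and held upright over the black chip, gripped across the 28 mm side of its handle. I handed the job in at 9.8 s. I lifted it about 20 mm, drew it about 115 mm clear of the fork, carried it over the battery and the enclosure wall, and lowered it to the chip.

**Last checks:**
- **Centring:** the top picture puts the hood about 1 mm from the chip's centre in x and y. Its long side lies within about 1° of the chip's.
- **Height:** the lower rim is about 10 mm above the chip.
- **Uprightness and contact:** the tool is tilted about 0.1°. The wrist carried only about 1.9 N, the microscope's weight, and the arm was practically still.

**Disagreements:**
- **Hood height:** in the scene picture the hood's upper corners sit about 1 pixel (roughly 2 mm) lower than the model, while the lower rim agrees. The height is therefore good to about ±2 mm.
- **Arm drift:** the arm drifted a few millimetres on some moves. It rose 7 mm while the fingers closed on the handle, and shifted about 8 mm sideways while it moved over the chip. I corrected each from the next reading.
- **Not checked:** the first second after hand-in, and the loose things at the back of the table, although no move went near them.

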